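Screw the strainer lid back into the lens edger's coolant filter pot

TASK

The strainer lid of the lens edger's filter pot has been rinsed and stands in the drip tray: lower it upright into the mouth of the pot, turn it until it drops into an entry of the thread, and start it clockwise gently. If it binds almost at once it is crossed, in the wrong entry: stop, never force it, lift it out, give it half a turn and start again; when it runs, screw it down until it is snug with its flange fully home, and let go. Leave the other things on the bench where they are.

Things in the scene. Friction and masses are not known exactly. Their poses are not given: they have to be found in the camera images.
- lid_bar (a point): Centre of the grip bar on the loose black strainer lid; z = lid axis, up. Bar 54 mm long along x, 14 mm thick along y, flat sides, 32 mm high (16 mm above and below the point). It stands on a round flange 76 mm across, 7 mm thick (top 16 mm, underside 23 mm below the point): fingertips must stay above the flange.
- lid: The same lid, 0.16 kg, 84 mm high, same axes; origin at the centre of its foot, 67.6 mm below the bar's centre, on which it stands in the tray. Under the flange a round body 47.6 mm across narrows to a strainer 38 mm across at the lowest 18 mm.
- lid_lugs (a point): On the lid's axis at the underside of its two thread lugs, 41.6 mm below the bar's centre. The lugs reach 30 mm from the axis, each 11 mm (22 degrees) long: a thick one, 8 mm high, towards the lid's +x, a thin one, 3.5 mm high, towards its -x.
- pot_mouth (a point): Centre of the rim of the pot's metal collar, 112 mm above the bench, z up. Bore 62 mm; the lid has 1.3 mm of play all round. With the lid in place the bar's centre stands 38.6 mm above this point when the lugs ride on the lip, 27 to 31 mm when both have dropped into the entries, 23 mm when the flange is home on the rim.
- pot_lip (a point): Centre of the flat lip inside the collar, 3 mm below the rim, 51 mm wide inside. Two opposite gaps in it, 70 degrees each, are the entries of a right-hand two-start thread. Where they lie round the mouth differs every time and does not show in this pose or the pot's: find them by feel or by eye. The lugs stay dropped over 48 degrees of turning.
- pot_thread (a point): On the pot's axis where the grooves run under the lip, 15 mm below the rim. From the entries clockwise (from above) the lid goes down 24 mm a turn with 1.7 mm axial play; press it lightly onto the groove floor to start. Home and snug 90 to 140 degrees after dropping in. Only one groove takes the thick lug, so only one of the two ways round fits.
- pot: Filter pot, grey plastic, 120 mm across, fixed to the bench by a 150 mm square base; origin at the centre of its underside. Crossed start (wrong way round): the thick lug strikes the end of the lip within 50 degrees of clockwise turning and the bar stays 27 mm or more above the mouth. A twist of 0.15 N m or 5 N sideways is enough to tell. Back off, lift 15 mm, turn 180 degrees, lower.
- drip_tray: White plastic drip tray, 170 x 150 mm, rim 14 mm high, floor 3 mm thick, fixed; origin at the centre of its underside. The lid stands upright in it near the middle.
- spectacle_frame: Bystander: black spectacle frame lying folded, 140 mm wide, origin at its centre on the bench.
- screwdriver: Bystander: small screwdriver lying on the bench, 150 mm long along its x.
- lens_block: Bystander: grey lens holding block, 28 mm across, 24 mm high, standing; origin at the centre of its underside.
- lens_gauge: Bystander: round dial gauge lying face up, 52 mm across, 15 mm high; origin at the centre of its underside.
- cleaner_bottle: Bystander: clear bottle, 44 mm across, 115 mm high; origin at the centre of its underside.
There are look-alikes about, which are no part of the job. What is meant by the lid is not blue, and is the larger of those in its own colour.

How it is judged:
By the outcome, as a careful person would: the job done as asked, in the order asked, and still so for the second after the job is handed in, with the robot touching nothing.
It also fails if it takes over 72 s, if anything falls off the work surface, if the arm or the gripper's body presses on something with over 40 N, if the wrist force passes 120 N, or if a joint passes its speed limit or range.

ROBOT

A 6-joint arm with a two-finger parallel gripper is mounted at the origin on the work surface. World frame = base frame: x ahead of the robot, y to its left, z up, the work surface at z = 0. Lengths are in m, angles in rad, forces in N, time in s.
With the tool pointing down it reaches from about 0.275 to 0.975 m from the base axis. Payload 8.4 kg.
Tool frame: the origin (TCP) lies on the centre line of the jaws, within the pads' length; the fingertips stand 25 mm ahead of it and the grasp point (between the pads) lies 6 mm ahead of it (robot.tips_ahead is the y of the fingertips in the tool frame, in m); y points along the fingers, z is the direction in which the jaws open and shut, and the axes are right-handed (so a half turn about y gives the same grasp; the last joint's range is limited). The gripper opens to 92 mm and grips with 3 to 60 N. Pads are 20 mm wide; open, the fingers measure 128 mm over their backs; the gripper's body (75 mm by 189 mm) begins 69 mm behind the grasp point.
Start: joints at [-1.247, 0.353, 1.633, -0, 1.155, -0.002], TCP at [0.2, -0.592, 0.24] pointing down, gripper open.
Joint ranges: [-2.63, 2.63], [-0.92, 2.1], [0.06, 2.66], [-1.3, 4.44], [0, 2.69], [-3.02, 3.02]. Speed limits (rad/s): [2.22, 2.22, 2.79, 3.14, 3.14, 3.14].

INTERFACE

Orientations are given as a unit quaternion [x, y, z, w].
In Python, from station import readout, optics, ticket, robot gives the robot as it stands.
- The arm moves only by the tool apply_moves, never from a script. Its argument "motion" is a list of rows, each a list of 7 numbers: the opening in per cent of the stroke, from 0 (shut) to 100 (fully open), then the shift along the tool's x, y, z in m, then the turn, a rotation vector about the tool's x, y, z in degrees. A call has 1 to 20 rows; each row is the pose to reach, as a shift and turn from the pose measured when the call began, along the tool's axes at that moment; what a row does not reach only later rows make up. A row lasts 1/10 s, in which the tool goes at most 50 mm and 8.59 degrees, less where a joint would pass 70% of its speed; a pose out of reach is approached as far as the arm can. A call with a gripper value outside its range is refused whole. The fingers move at their own pace and stop on an object; "force" is the grip in N (left out, the last holds). Time passes only in rows, so rows that repeat a pose let the fingers close. It gives the time, the measured TCP pose, the force and the opening at its end, in the units of the state.
- readout.get_obs(): the state, without advancing time (a new reading comes with each control period).
- optics.get_image(name): name is "side" or "top" or "wrist"; returns a dict with "color" (420x560x3 uint8, blue, green, red), "intrinsics" (3x3 intrinsics, pixels), "world_from_camera" (4x4, takes a point from camera to world coordinates). Camera axes: x right, y down, z forward; pixel columns grow to the right and rows downward; lengths in m; the calibration is good to about 2 mm. A picture is of the moment at which its call begins. There is no depth.
- ticket.close_job(): hands the job in, once; it reports no verdict.
The state is a dict: "time": time; "q": joint angles; "joint_vel": joint speeds; "joint_efforts": joint torques, N m; "tcp_pos": TCP position; "tool_rot": TCP orientation; "ft_force": force on the tool from outside, world axes, zero at the start; "wrist_torque": the same for the moment, N m; "opening": finger opening in m.
Only numpy, scipy, OpenCV 4.12 (cv2) and the standard library are available. Lean on these libraries where they do the work, as an engineer would, in place of code of your own. Each camera call takes 0.05 s, during which the arm holds its last target.

## Working session

There is one attempt and no reset: what is moved stays moved. The work goes in short steps, Python scripts to look and compute and a tool call to move; the robot and the scene stay as the last step left them, time stands still between calls to the robot, and variables do not carry over. Pictures are saved under pics/ and viewed, and the job is handed in when it is done.

Besides the shell and the picture viewer there is one more tool, called after ">>>" as name(argument=value, ...) on one line, values as JSON. apply_moves: Moves the arm, as the interface text tells. Its arguments: {"type":"object","properties":{"motion":{"type":"array","items":{"type":"array","items":{"type":"number"}}},"force":{"type":"number"}},"required":["motion"]}

```bash
ls; mkdir -p pics
python3 - <<'E'
from station import readout, optics, ticket, robot
import cv2
for n in ("side","top","wrist"):
    d=optics.get_image(n); cv2.imwrite(f"pics/{n}0.png",d["color"]); print(n,d["intrinsics"].tolist(),d["world_from_camera"].round(4).tolist())
o=readout.get_obs()
print(o)
E
```

```text
pics
side [[512.2470940539174, 0.0, 287.08031057579944], [0.0, 512.2470940539174, 209.1765044743297], [0.0, 0.0, 1.0]] [[-0.8955, -0.2815, 0.3448, 0.0981], [-0.445, 0.5842, -0.6788, 0.9243], [-0.0103, -0.7612, -0.6484, 0.9571], [0.0, 0.0, 0.0, 1.0]]
top [[383.4788250812344, 0.0, 278.5391175994317], [0.0, 383.4788250812344, 208.48488354968495], [0.0, 0.0, 1.0]] [[0.0121, -0.9953, 0.0959, 0.4498], [-0.9999, -0.0124, -0.003, 0.0106], [0.0042, -0.0958, -0.9954, 1.0947], [0.0, 0.0, 0.0, 1.0]]
wrist [[308.52126952813234, 0.0, 282.576180608504], [0.0, 308.52126952813234, 211.87056419033905], [0.0, 0.0, 1.0]] [[0.3204, -0.9103, -0.2622, 0.2737], [-0.9473, -0.3078, -0.0888, -0.5662], [0.0001, 0.2768, -0.9609, 0.3848], [0.0, 0.0, 0.0, 1.0]]
{'time': 0.15, 'q': array([-1.24741917e+00,  3.53490850e-01,  1.63391110e+00,  5.02185838e-06,
        1.15520330e+00, -2.42148523e-03]), 'joint_vel': array([ 3.06909233e-05, -4.09979788e-04, -1.91008911e-03,  6.75892162e-04,
       -1.21783287e-03,  3.99465273e-04]), 'joint_efforts': array([-9.15658093e-04, -5.94205391e+01, -3.34468246e+01,  6.97391247e-02,
        2.04326247e-02, -6.85634018e-05]), 'tcp_pos': array([ 0.1999261 , -0.59181688,  0.23905736]), 'tool_rot': array([-0.11473333,  0.69809924, -0.69739191,  0.11462213]), 'ft_force': array([ 0.24966646, -0.23384576, -0.28254449]), 'wrist_torque': array([ 0.01665353, -0.0109234 ,  0.0414657 ]), 'opening': 0.09169071231857916}
```

View pics/top0.png

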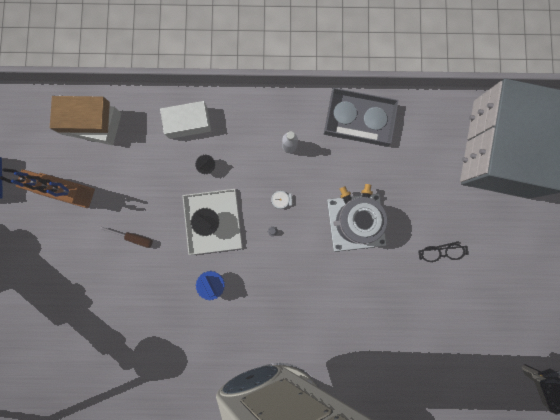

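View pics/side0.png

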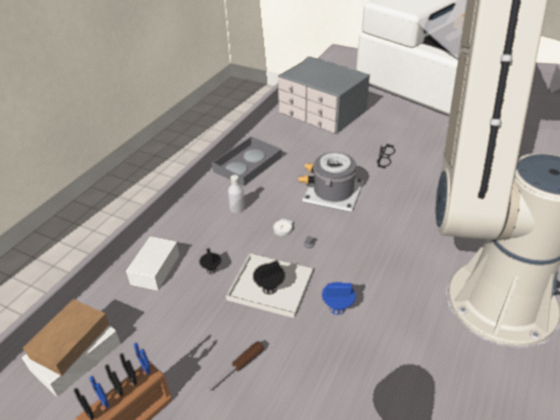

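View pics/wrist0.png

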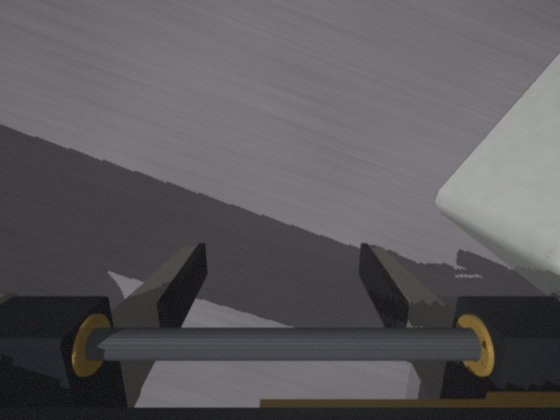

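Lid candidates in the top picture are black in the tray at (205,222), smaller black at (205,164), and blue at (210,286). The one in the tray fits, being the larger black one. I'll confirm that in an enlarged crop and measure it.

```bash
cat > h.py <<'E'
import numpy as np,cv2
from station import readout, optics, ticket, robot
from scipy.spatial.transform import Rotation as R
def ray(d,u,v,z):
    K=d["intrinsics"];T=d["world_from_camera"]
    r=T[:3,:3]@np.linalg.solve(K,[u,v,1]);return T[:3,3]+r*(z-T[2,3])/r[2]
def proj(d,p):
    K=d["intrinsics"];T=d["world_from_camera"]
    c=T[:3,:3].T@(np.array(p)-T[:3,3]);c=K@c;return c[:2]/c[2]
E
python3 - <<'E'
from h import *
a=optics.get_image("top");i=a["color"]
c1=cv2.resize(i[140:310,170:260],None,fx=4,fy=4,interpolation=cv2.INTER_CUBIC)[:600]
c2=cv2.resize(i[170:270,315:415],None,fx=4,fy=4,interpolation=cv2.INTER_CUBIC)
im=np.zeros((600,800,3),np.uint8);im[:,:360]=c1;im[:400,400:]=c2;cv2.imwrite("pics/crop.png",im)
s=optics.get_image("side");i=s["color"]
c1=cv2.resize(i[230:330,220:370],None,fx=4,fy=4,interpolation=cv2.INTER_CUBIC);cv2.imwrite("pics/crops.png",c1)
c1=cv2.resize(i[130:230,280:400],None,fx=5,fy=5,interpolation=cv2.INTER_CUBIC);cv2.imwrite("pics/cropp.png",c1)
print(ray(a,205,222,.057),ray(a,205,164,.05),ray(a,364,220,.112))
E
```

```text
[0.51056601 0.20606816 0.057     ] [0.67153342 0.21227679 0.05      ] [ 0.51752928 -0.21234257  0.112     ]
```

View pics/crop.png

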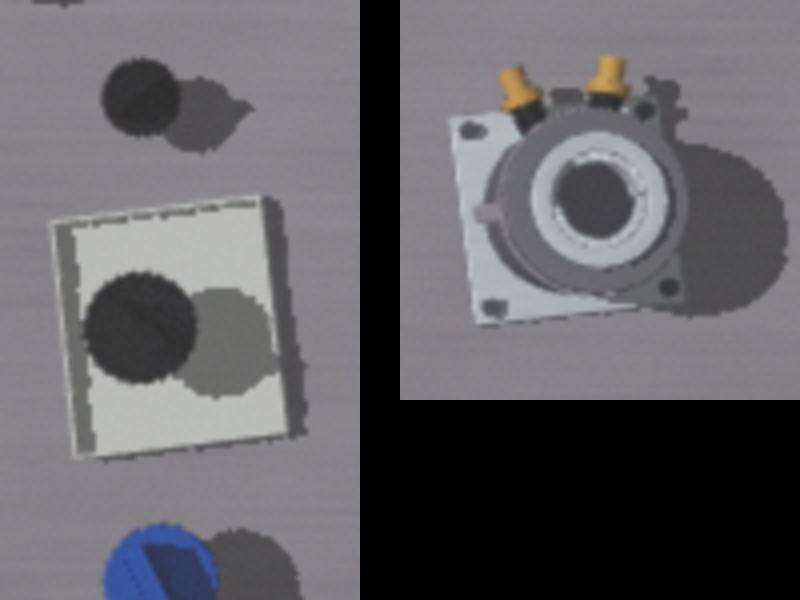

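View pics/crops.png

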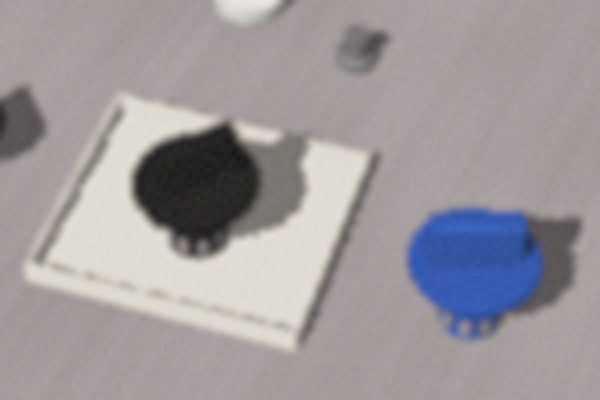

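View pics/cropp.png

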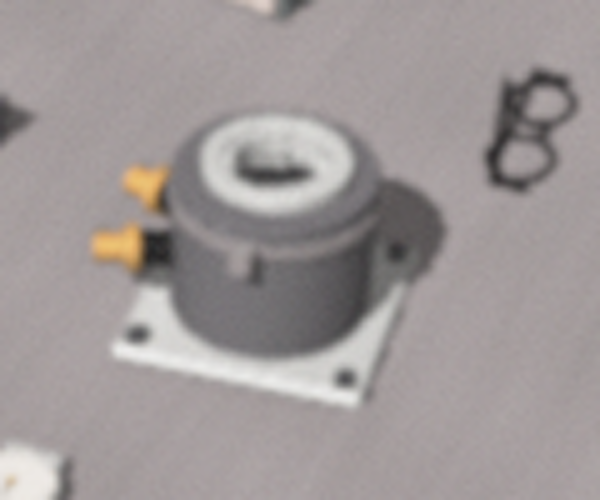

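```bash
cat >> h.py <<'E'
def tomove(target,Rt=None):
    o=readout.get_obs();R0=R.from_quat(o["tool_rot"])
    s=R0.inv().apply(np.array(target)-o["tcp_pos"]); print("shift",s.round(4))
    if Rt is not None: print("rotvec deg",(R0.inv()*Rt).as_rotvec(degrees=True).round(2))
    return s
E
python3 - <<'E'
from h import *
o=readout.get_obs();print(R.from_quat(o["tool_rot"]).as_matrix().round(3), robot.__dict__ if hasattr(robot,'__dict__') else dir(robot))
w=optics.get_image("wrist");T=w["world_from_camera"];R0=R.from_quat(o["tool_rot"])
print(R0.inv().apply(T[:3,3]-o["tcp_pos"]),(R0.inv().as_matrix()@T[:3,:3]).round(3))
tomove([.445,-.24,.32])
E
```

```text
[[-0.947 -0.     0.32 ]
 [-0.32   0.001 -0.947]
 [-0.    -1.    -0.001]] {}
[-0.07811251 -0.14585555 -0.0007768 ] [[-0.     0.961  0.277]
 [-0.001 -0.277  0.961]
 [ 1.    -0.     0.001]]
shift [-0.3448 -0.0805 -0.2551]
```

>>> apply_moves(motion=[[100,-0.045,0,-0.035,0,0,0],[100,-0.085,0,-0.06,0,0,0],[100,-0.12,0,-0.09,0,0,0],[100,-0.16,0,-0.12,0,0,0],[100,-0.2,0,-0.15,0,0,0],[100,-0.24,0.01,-0.18,0,0,0],[100,-0.28,0.02,-0.21,0,0,0],[100,-0.32,0.035,-0.235,0,0,0],[100,-0.342,0.05,-0.253,0,0,0],[100,-0.342,0.05,-0.253,0,0,0],[100,-0.342,0.05,-0.253,0,0,0]])

```text
time: 1.4
tcp_pos: [0.4431, -0.2423, 0.1893]
tool_rot: [-0.116, 0.698, -0.697, 0.115]
ft_force: [0.9, -0.7, 0.5]
opening: 0.0917
```

Run:
```python
from h import *
w=optics.get_image("wrist");o=readout.get_obs();print(o["time"],o["tcp_pos"],o["joint_vel"].round(3),o["ft_force"].round(2))
import pickle;pickle.dump(w,open("pics/wpot.pkl","wb"))
u,v=proj(w,[.5175,-.2123,.112]);print(u,v)
cv2.imwrite("pics/w1.png",w["color"])
p=np.float32(w["color"][max(0,int(v)-70):int(v)+70,int(u)-90:int(u)+90]);c=cv2.resize(p,None,fx=4.2,fy=4.2,interpolation=cv2.INTER_CUBIC)
cv2.imwrite("pics/w1c.png",np.clip(c*1.3,0,255))
```

```text
1.45 [ 0.44301209 -0.24309778  0.18968257] [-0.023 -0.01  -0.005  0.001 -0.     0.001] [ 0.36  0.45 -0.22]
276.8918409789507 119.94755220968578[ WARN:0@1.621] global loadsave.cpp:1063 imwrite_ Unsupported depth image for selected encoder is fallbacked to CV_8U.
```

View pics/w1.png

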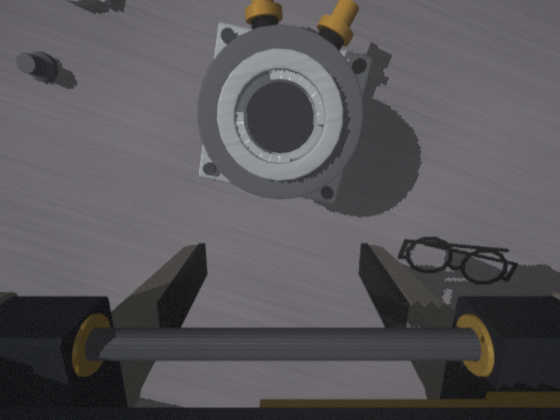

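View pics/w1c.png

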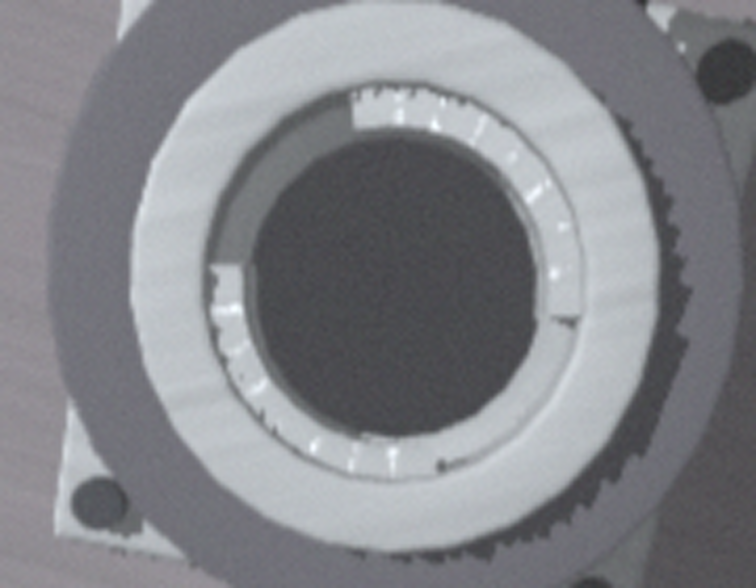

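The lip gaps show clearly: upper left from crop (210,265) to (350,95), and lower right from (580,318) to (440,465). I'll compute the mouth centre and gap directions.

Run:
```python
from h import *
import pickle
w=pickle.load(open("pics/wpot.pkl","rb"))
f=lambda x,y,z: ray(w,186+(x+.5)/4.2-.5,49+(y+.5)/4.2-.5,z)
def circ(P):
    P=np.array(P)[:,:2];A=np.c_[2*P,np.ones(len(P))];s=np.linalg.lstsq(A,(P**2).sum(1),rcond=None)[0];return s[:2],np.sqrt(s[2]+s[:2]@s[:2])
print("bore",circ([f(x,y,.112) for x,y in [(205,265),(583,300),(350,88),(400,80),(250,150),(560,180),(540,400),(450,468),(260,420)]]))
print("collar",circ([f(x,y,.112) for x,y in [(133,280),(655,300),(392,0),(400,550),(205,80),(210,480),(590,95),(575,475)]]))
# auto: threshold bright on luminance for collar
i=cv2.cvtColor(w["color"],cv2.COLOR_BGR2GRAY)
c=np.mean([circ([f(x,y,.112) for x,y in [(205,265),(583,300),(350,88),(400,80),(250,150),(560,180),(540,400),(450,468),(260,420)]])[0]],axis=0)
for x,y in [(210,265),(350,95),(580,318),(440,465)]:
    p=f(x,y,.109);print((p[:2]-c).round(4),np.hypot(*(p[:2]-c)).round(4),np.degrees(np.arctan2(*(p[:2]-c)[::-1])).round(1))
t=pickle
s=optics.get_image("top")
print("top collar",circ([ray(s,315+(x-400+.5)/4-.5,170+(y+.5)/4-.5,.112) for x,y in [(532,200),(667,200),(600,132),(600,268),(552,152),(648,248),(552,248),(648,152)]]))
```

```text
bore (array([ 0.52001013, -0.2132899 ]), np.float64(0.031099976209141234))
collar (array([ 0.51916103, -0.21331538]), np.float64(0.0433052822801822))
[-0.0066  0.03  ] 0.0307 102.3
[0.0256 0.0161] 0.0302 32.2
[ 0.0053 -0.0311] 0.0316 -80.3
[-0.0254 -0.0169] 0.0305 -146.3
top collar (array([ 0.51870274, -0.21380889]), np.float64(0.04363603058098956))
```

>>> apply_moves(motion=[[100,-0.014,0,-0.045,0,0,0],[100,-0.028,0,-0.09,0,0,0],[100,-0.042,0,-0.135,0,0,0],[100,-0.056,0,-0.18,0,0,0],[100,-0.07,0,-0.225,0,0,0],[100,-0.084,0,-0.27,0,0,0],[100,-0.1,0,-0.315,0,0,0],[100,-0.115,0,-0.36,0,0,0],[100,-0.13,0,-0.403,0,0,0],[100,-0.13,0,-0.403,0,0,0],[100,-0.13,0,-0.403,0,0,0]])

```text
time: 2.6
tcp_pos: [0.4376, 0.1796, 0.1902]
tool_rot: [0.115, -0.698, 0.698, -0.115]
ft_force: [1.0, -0.5, 0.5]
opening: 0.0919
```

Run:
```python
from h import *
w=optics.get_image("wrist");o=readout.get_obs();print(o["time"],o["tcp_pos"],o["q"].round(3),o["joint_vel"].round(3),o["ft_force"].round(2))
import pickle;pickle.dump(w,open("pics/wlid.pkl","wb"))
u,v=proj(w,[.5105,.206,.057]);print(u,v)
x0=int(u)-70;y0=max(0,int(v)-60);print(x0,y0)
c=cv2.resize(w["color"][y0:y0+120,x0:x0+140],None,fx=5,fy=5,interpolation=cv2.INTER_CUBIC)
cv2.imwrite("pics/w2c.png",cv2.convertScaleAbs(c,alpha=2.5))
```

```text
2.65 [0.4374408  0.17880663 0.19008174] [ 3.850e-01  1.750e-01  2.000e+00 -1.000e-03  9.660e-01  1.631e+00] [-0.022 -0.005  0.01   0.001  0.     0.   ] [-0.56 -0.96  0.67]
281.12591893184424 123.87971054609262
211 63
```

View pics/w2c.png

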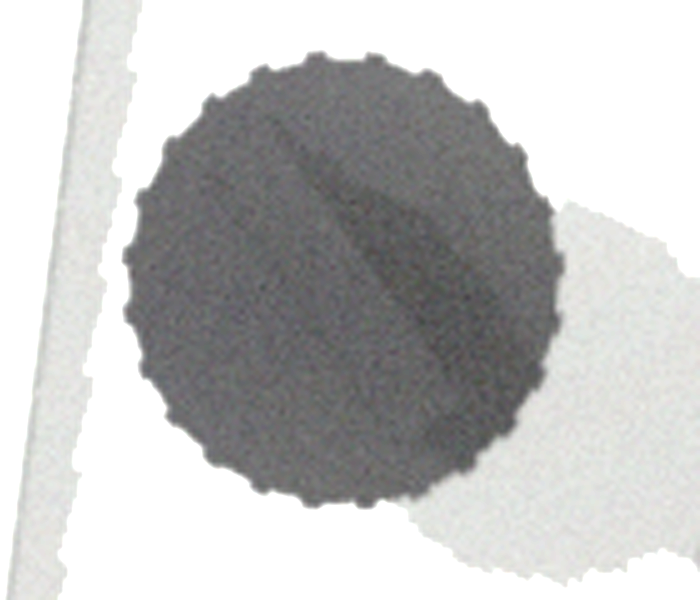

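Run:
```python
from h import *
import pickle;w=pickle.load(open("pics/wlid.pkl","rb"))
g=w["color"].astype(np.float32)
n=6
for k in range(n): g+=optics.get_image("wrist")["color"]
g=g.mean(2)/(n+1)
np.save("pics/lidg.npy",g)
c=cv2.resize(g[63:183,211:351],None,fx=5,fy=5,interpolation=cv2.INTER_CUBIC)
cv2.imwrite("pics/w2d.png",np.clip((c-20)*9,0,255).astype(np.uint8));print(np.percentile(c,[5,20,40]))
```

```text
[38.0740921  43.42356567 89.40187988]
```

View pics/w2d.png

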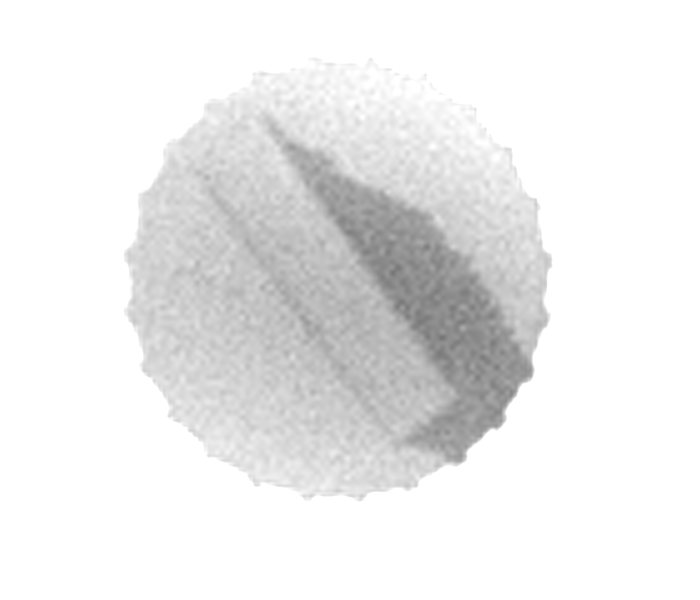

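The bar's top edges run (265,115)–(455,390) and (200,175)–(400,440) in the crop. I'll convert those to world.

Run:
```python
from h import *
import pickle;w=pickle.load(open("pics/wlid.pkl","rb"))
f=lambda x,y,z: ray(w,211+(x+.5)/5-.5,63+(y+.5)/5-.5,z)
a,b,c,d=[f(x,y,.0866) for x,y in [(265,115),(455,390),(200,172),(400,440)]]
print(a,b,c,d)
for p,q in((a,b),(c,d)): v=(p-q);print(np.hypot(*v[:2]),np.degrees(np.arctan2(v[1],v[0])))
print("w",np.hypot(*(b-d)[:2]),"ctr",(a+b+c+d)/4, (b+d)/2+ .027*((a+c-b-d)/2)/np.linalg.norm((a+c-b-d)/2))
g=np.load("pics/lidg.npy");m=(g<80).astype(np.uint8);n,l,s,ct=cv2.connectedComponentsWithStats(m)
k=l[130,275];cs,_=cv2.findContours((l==k).astype(np.uint8),cv2.RETR_EXTERNAL,cv2.CHAIN_APPROX_NONE)
P=np.array([ray(w,u,v,.0516) for u,v in cs[0][:,0]])[:,:2]
A=np.c_[2*P,np.ones(len(P))];s=np.linalg.lstsq(A,(P**2).sum(1),rcond=None)[0];print("flange",s[:2],np.sqrt(s[2]+s[:2]@s[:2]))
```

```text
[0.53259957 0.22730772 0.0866    ] [0.50374183 0.18658162 0.0866    ] [0.52174113 0.23420306 0.0866    ] [0.49361592 0.19225705 0.0866    ]
0.04991376409061504 54.67933847267698
0.050502428477668754 56.15775886276972
w 0.011607956363752146 ctr [0.51292461 0.21008736 0.0866    ] [0.51400178 0.21165014 0.0866    ]
flange [0.51272962 0.2094979 ] 0.03800966294193312
```

```bash
cat >> h.py <<'E'
def Rz(yaw):
    a=np.radians(yaw);z=np.array([np.cos(a),np.sin(a),0]);y=np.array([0,0,-1.]);return R.from_matrix(np.c_[np.cross(y,z),y,z])
def st():
    o=readout.get_obs();m=R.from_quat(o["tool_rot"]).as_matrix()
    print("t",round(o["time"],2),"tcp",o["tcp_pos"].round(4),"yawz",np.degrees(np.arctan2(m[1,2],m[0,2])).round(2),"tilt y",m[:,1].round(4),"q",o["q"].round(3),"F",o["ft_force"].round(2),"M",o["wrist_torque"].round(3),"op",o["opening"].round(4));return o
E
python3 - <<'E'
from h import *
st();tomove([.5128,.2097,.0826],Rz(-34.6))
E
```

```text
Traceback (most recent call last):
  File "h.py", line 19, in st
    print("t",round(o["time"],2),"tcp",o["tcp_pos"].round(4),"yawz",np.degrees(np.arctan2(m[1,2],m[0,2])).round(2),"tilt y",m[:,1].round(4),"q",o["q"].round(3),"F",o["ft_force"].round(2),"M",o["wrist_torque"].round(3),"op",o["opening"].round(4));return o
                                                                                                                                                                                                                               ^^^^^^^^^^^^^^^^^^
AttributeError: 'float' object has no attribute 'round'
```

```bash
sed -i 's/o\["opening"\].round(4)/round(o["opening"],4)/' h.py
python3 - <<'E'
from h import *
st();tomove([.5128,.2097,.0826],Rz(-34.6))
E
```

```text
t 2.95 tcp [0.4375 0.1787 0.1899] yawz -71.46 tilt y [ 4.e-04 -2.e-04 -1.e+00] q [ 0.385  0.175  2.    -0.     0.966  1.632] F [-0.27  0.92 -0.36] M [0.046 0.037 0.041] op 0.092
shift [-0.0812  0.1074 -0.0054]
rotvec deg [-2.000e-02 -3.686e+01 -1.000e-02]
```

>>> apply_moves(motion=[[70,-0.03,0,-0.002,0,-7,0],[70,-0.06,0,-0.004,0,-14,0],[70,-0.0812,0.02,-0.0054,0,-21,0],[70,-0.0812,0.04,-0.0054,0,-29,0],[70,-0.0812,0.06,-0.0054,0,-36.9,0],[70,-0.0812,0.08,-0.0054,0,-36.9,0],[70,-0.0812,0.1,-0.0054,0,-36.9,0],[70,-0.0812,0.1074,-0.0054,0,-36.9,0],[70,-0.0812,0.1074,-0.0054,0,-36.9,0],[70,-0.0812,0.1074,-0.0054,0,-36.9,0],[70,-0.0812,0.1074,-0.0054,0,-36.9,0]])

```text
time: 4.05
tcp_pos: [0.5135, 0.2098, 0.0836]
tool_rot: [0.328, -0.626, 0.626, -0.33]
ft_force: [0.1, -0.8, 0.6]
opening: 0.0647
```

Run:
```python
from h import *
st();tomove([.5128,.2097,.0826],Rz(-34.6))
w=optics.get_image("wrist");cv2.imwrite("pics/w3.png",cv2.convertScaleAbs(w["color"],alpha=2))
```

```text
t 4.05 tcp [0.5135 0.2098 0.0836] yawz -34.57 tilt y [ 1.9e-03  4.0e-04 -1.0e+00] q [ 0.385  0.443  1.907 -0.     0.789  0.989] F [ 0.08 -0.81  0.55] M [-0.019 -0.07  -0.015] op 0.0647
shift [ 0.0005  0.001  -0.0005]
rotvec deg [-0.08  0.03 -0.08]
```

View pics/w3.png

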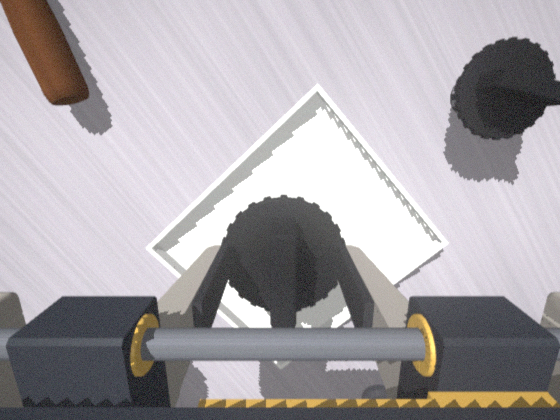

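The bar at (283,310) runs along the jaws' mid-plane. Closing now.

>>> apply_moves(motion=[[10,0,0,0,0,0,0],[10,0,0,0,0,0,0],[10,0,0,0,0,0,0],[10,0,0,0,0,0,0],[10,0,0,0,0,0,0],[10,0,0,0,0,0,0]], force=30)

```text
time: 4.7
tcp_pos: [0.5134, 0.2099, 0.0836]
tool_rot: [0.328, -0.626, 0.626, -0.33]
ft_force: [0.3, -0.1, -0.9]
opening: 0.0181
```

Run:
```python
from h import *
st()
```

```text
t 4.7 tcp [0.5134 0.2099 0.0836] yawz -34.57 tilt y [ 1.9e-03  4.0e-04 -1.0e+00] q [ 0.386  0.443  1.907 -0.     0.789  0.989] F [ 0.3  -0.07 -0.86] M [ 0.03   0.018 -0.018] op 0.0181
```

>>> apply_moves(motion=[[10,0,0,0,0,0,0],[10,0,0,0,0,0,0],[10,0,0,0,0,0,0],[10,0,-0.015,0,0,0,0],[10,0,-0.04,0,0,0,0],[10,0,-0.08,0,0,0,0],[10,0,-0.12,0,0,0,0],[10,0,-0.13,0,0,0,0],[10,0,-0.13,0,0,0,0]])

```text
time: 5.6
tcp_pos: [0.5139, 0.2101, 0.2149]
tool_rot: [0.327, -0.626, 0.626, -0.331]
ft_force: [-0.0, -0.1, -1.6]
opening: 0.0141
```

Run:
```python
from h import *
st()
w=optics.get_image("wrist");cv2.imwrite("pics/w4.png",cv2.convertScaleAbs(w["color"],alpha=2))
s=optics.get_image("side");u,v=proj(s,[.5135,.21,.19]);u=int(u);v=int(v);cv2.imwrite("pics/s4.png",cv2.resize(s["color"][v-60:v+60,u-70:u+70],None,fx=5,fy=5,interpolation=cv2.INTER_CUBIC))
print(tomove([.519,-.2135,.2136],Rz(-23)))
```

```text
t 5.6 tcp [0.5139 0.2101 0.2149] yawz -34.56 tilt y [ 0.0047  0.0016 -1.    ] q [ 0.386  0.269  1.812 -0.     1.056  0.989] F [-0.03 -0.1  -1.58] M [-0.028 -0.034 -0.023] op 0.0141
shift [ 0.3445 -0.0013  0.2455]
rotvec deg [-2.000e-02 -1.156e+01  1.000e-02]
[ 0.34453818 -0.00133632  0.24547291]
```

View pics/s4.png

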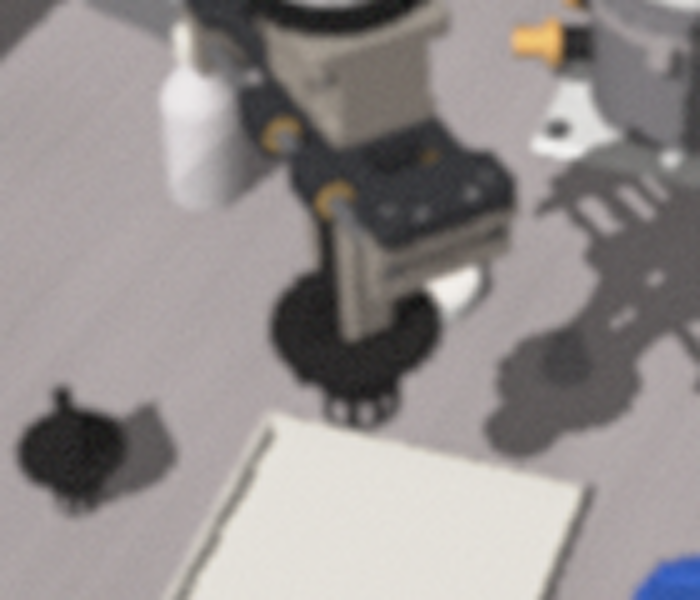

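View pics/w4.png

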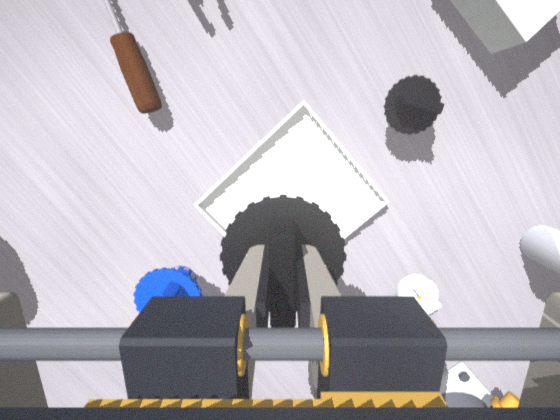

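Run:
```python
from h import *
w=optics.get_image("wrist");o=st();z=o["tcp_pos"][2]-.013-.0195
for zz in (z+.0035,z-.0035):
  for u,v in[(283.5,196),(221,255),(346,255)]:
    p=ray(w,u,v,zz);print(R.from_quat(o["tool_rot"]).inv().apply(p-o["tcp_pos"]).round(4))
```

```text
t 5.75 tcp [0.512  0.2094 0.2116] yawz -34.57 tilt y [-9.e-04 -7.e-04 -1.e+00] q [ 0.386  0.272  1.815 -0.     1.055  0.989] F [ 0.   -0.12 -1.67] M [-0.052 -0.086  0.054] op 0.0136
[-0.0378  0.029   0.0003]
[-0.0005  0.029  -0.0382]
[-0.0005  0.029   0.0389]
[-0.0362  0.036   0.0003]
[ 0.0026  0.036  -0.0397]
[0.0026 0.036  0.0404]
```

>>> apply_moves(motion=[[10,0.034,0,0.025,0,-1,0],[10,0.069,0,0.049,0,-2,0],[10,0.103,0,0.074,0,-3,0],[10,0.138,0,0.098,0,-4.5,0],[10,0.172,0,0.123,0,-6,0],[10,0.207,0,0.147,0,-7,0],[10,0.241,0,0.172,0,-8,0],[10,0.276,0,0.196,0,-9.5,0],[10,0.31,0,0.221,0,-10.5,0],[10,0.335,-0.001,0.238,0,-11.5,0],[10,0.3445,-0.0013,0.2455,0,-11.5,0],[10,0.3445,-0.0013,0.2455,0,-11.5,0],[10,0.3445,-0.0013,0.2455,0,-11.5,0],[10,0.3445,-0.0013,0.2455,0,-11.5,0]])

```text
time: 7.15
tcp_pos: [0.5185, -0.2121, 0.2127]
tool_rot: [-0.391, 0.59, -0.589, 0.39]
ft_force: [0.2, 0.8, -2.0]
opening: 0.0137
```

Run:
```python
from h import *
st();tomove([.519,-.2135,.2136],Rz(-23))
w=optics.get_image("wrist");cv2.imwrite("pics/w5.png",cv2.convertScaleAbs(w["color"],alpha=1.5))
s=optics.get_image("side");u,v=proj(s,[.519,-.2135,.15]);u=int(u);v=int(v);cv2.imwrite("pics/s5.png",cv2.resize(s["color"][v-60:v+60,u-70:u+70],None,fx=5,fy=5,interpolation=cv2.INTER_CUBIC))
```

```text
t 7.15 tcp [ 0.5185 -0.2121  0.2127] yawz -23.01 tilt y [-1.9e-03  1.0e-04 -1.0e+00] q [-3.910e-01  2.820e-01  1.799e+00 -1.000e-03  1.062e+00  1.100e-02] F [ 0.25  0.83 -2.02] M [ 0.004 -0.047  0.031] op 0.0137
shift [ 0.0011 -0.0009  0.001 ]
rotvec deg [ 0.11 -0.01  0.04]
```

View pics/s5.png

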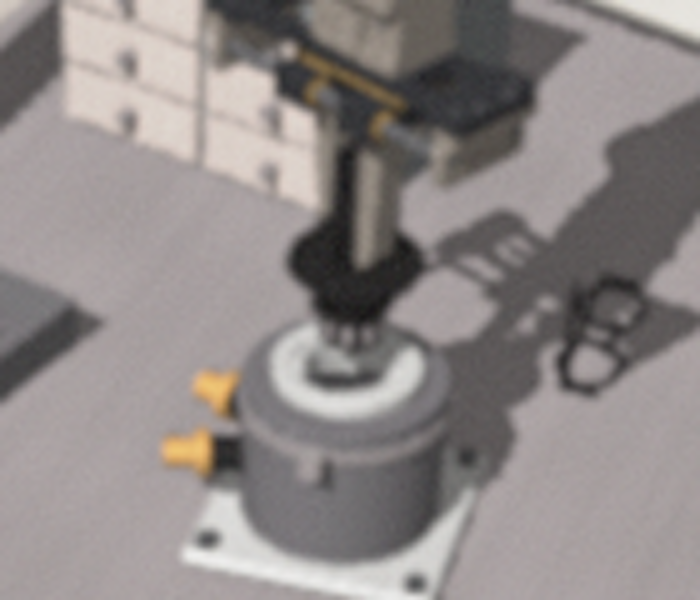

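View pics/w5.png

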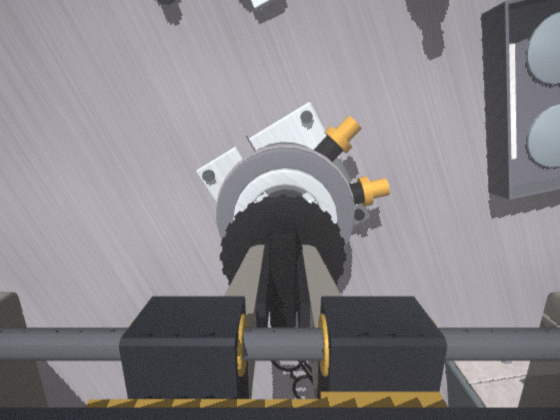

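>>> apply_moves(motion=[[10,0.001,0.015,0.001,0,0,0],[10,0.001,0.03,0.001,0,0,0],[10,0.001,0.04,0.001,0,0,0],[10,0.001,0.043,0.001,0,0,0],[10,0.001,0.043,0.001,0,0,0],[10,0.001,0.043,0.001,0,0,0]])

```text
time: 7.85
tcp_pos: [0.5196, -0.2136, 0.1706]
tool_rot: [0.391, -0.589, 0.59, -0.39]
ft_force: [0.2, -0.5, -1.2]
opening: 0.0136
```

Run:
```python
from h import *
st();tomove([.519,-.2135,.156],Rz(-23))
```

```text
t 7.85 tcp [ 0.5196 -0.2136  0.1706] yawz -22.98 tilt y [-6.e-04 -6.e-04 -1.e+00] q [-3.920e-01  3.330e-01  1.834e+00 -1.000e-03  9.750e-01  9.000e-03] F [ 0.2  -0.54 -1.23] M [-0.056 -0.084  0.01 ] op 0.0136
shift [ 0.0001  0.0146 -0.0006]
rotvec deg [0.02 0.02 0.04]
```

>>> apply_moves(motion=[[10,0,0.003,-0.0003,0,0,0],[10,0,0.006,-0.0003,0,0,0],[10,0,0.009,-0.0003,0,0,0],[10,0,0.009,-0.0003,0,0,0]])

```text
time: 8.25
tcp_pos: [0.5192, -0.2134, 0.1612]
tool_rot: [-0.391, 0.59, -0.59, 0.39]
ft_force: [0.5, 0.6, -3.0]
opening: 0.0137
```

Run:
```python
from h import *
st()
```

```text
t 8.25 tcp [ 0.5192 -0.2134  0.1612] yawz -22.98 tilt y [-8.e-04 -3.e-04 -1.e+00] q [-3.920e-01  3.440e-01  1.842e+00 -1.000e-03  9.560e-01  9.000e-03] F [ 0.53  0.64 -3.03] M [ 0.137 -0.16   0.005] op 0.0137
```

>>> apply_moves(motion=[[10,0,0.002,0,0,0,0],[10,0,0.004,0,0,0,0],[10,0,0.005,0,0,0,0],[10,0,0.005,0,0,0,0]])

```text
time: 8.65
tcp_pos: [0.5191, -0.2133, 0.156]
tool_rot: [-0.391, 0.59, -0.589, 0.39]
ft_force: [1.3, 1.3, -2.4]
opening: 0.0136
```

Run:
```python
from h import *
st()
```

```text
t 8.65 tcp [ 0.5191 -0.2133  0.156 ] yawz -22.99 tilt y [-1.1e-03 -1.0e-04 -1.0e+00] q [-3.920e-01  3.510e-01  1.846e+00 -1.000e-03  9.460e-01  9.000e-03] F [ 1.26  1.35 -2.43] M [ 0.148 -0.161 -0.011] op 0.0136
```

>>> apply_moves(motion=[[10,0,0.001,0,0,0,0],[10,0,0.002,0,0,0,0],[10,0,0.002,0,0,0,0]])

```text
time: 8.95
tcp_pos: [0.5192, -0.2134, 0.154]
tool_rot: [-0.391, 0.59, -0.589, 0.39]
ft_force: [1.2, 0.5, -2.1]
opening: 0.014
```

Run:
```python
from h import *
st()
```

```text
t 8.95 tcp [ 0.5192 -0.2134  0.154 ] yawz -22.99 tilt y [-9.e-04 -2.e-04 -1.e+00] q [-3.920e-01  3.540e-01  1.847e+00 -1.000e-03  9.410e-01  9.000e-03] F [ 1.25  0.53 -2.12] M [ 0.21  -0.231 -0.023] op 0.014
```

>>> apply_moves(motion=[[10,0,0.0007,0,0,0,0],[10,0,0.0014,0,0,0,0],[10,0,0.0014,0,0,0,0]])

```text
time: 9.25
tcp_pos: [0.5193, -0.2135, 0.1538]
tool_rot: [0.391, -0.59, 0.59, -0.39]
ft_force: [-4.4, 1.6, 10.9]
opening: 0.0143
```

Run:
```python
from h import *
st()
```

```text
t 9.25 tcp [ 0.5193 -0.2135  0.1538] yawz -22.98 tilt y [-5.e-04 -4.e-04 -1.e+00] q [-3.920e-01  3.540e-01  1.847e+00 -1.000e-03  9.410e-01  9.000e-03] F [-4.45  1.58 10.91] M [ 0.555  0.604 -0.012] op 0.0143
```

>>> apply_moves(motion=[[10,0,0.0004,0,0,4,0],[10,0,0.0007,0,0,8,0],[10,0,0.0009,0,0,12,0],[10,0,0.0012,0,0,16,0],[10,0,0.0014,0,0,16,0]])

```text
time: 9.75
tcp_pos: [0.5196, -0.2136, 0.1528]
tool_rot: [0.304, -0.638, 0.639, -0.304]
ft_force: [-1.0, 1.7, 4.5]
opening: 0.0136
```

Run:
```python
from h import *
st();tomove([.519,-.2135,.153],Rz(-50))
```

```text
t 9.75 tcp [ 0.5196 -0.2136  0.1528] yawz -39.04 tilt y [-0.e+00 -6.e-04 -1.e+00] q [-3.920e-01  3.550e-01  1.848e+00 -1.000e-03  9.380e-01  2.890e-01] F [-1.02  1.65  4.51] M [0.236 0.02  0.009] op 0.0136
shift [ 0.0003 -0.0002 -0.0005]
rotvec deg [-0.03 10.96  0.03]
```

>>> apply_moves(motion=[[10,0,0.0004,0,0,3,0],[10,0,0.0006,0,0,6,0],[10,0,0.0008,0,0,9,0],[10,0,0.001,0,0,12,0],[10,0,0.001,0,0,12,0]])

```text
time: 10.25
tcp_pos: [0.5192, -0.2127, 0.1521]
tool_rot: [-0.236, 0.667, -0.666, 0.236]
ft_force: [-3.2, 4.1, 6.4]
opening: 0.0136
```

Run:
```python
from h import *
st();tomove([.519,-.2135,.153],Rz(-50))
```

```text
t 10.25 tcp [ 0.5192 -0.2127  0.1521] yawz -50.98 tilt y [-9.e-04  8.e-04 -1.e+00] q [-0.392  0.356  1.849  0.     0.938  0.498] F [-3.19  4.1   6.35] M [1.256 0.314 0.436] op 0.0136
shift [ 0.0006 -0.0009  0.0005]
rotvec deg [ 0.07 -0.98  0.01]
```

Crossed: at 28° of turn the resisting torque is 0.44 N m, the side force is about 5 N, and the bar still stands 27 mm above the mouth. I'll back off, lift out and turn half round.

>>> apply_moves(motion=[[10,0,0,0,0,-4,0],[10,0,-0.0005,0,0,-10,0],[10,0.0005,-0.0015,0.0005,0,-18,0],[10,0.0005,-0.003,0.0005,0,-24,0],[10,0.0005,-0.008,0.0005,0,-24,0],[10,0.0005,-0.014,0.0005,0,-24,0],[10,0.0005,-0.02,0.0005,0,-24,0],[10,0.0005,-0.02,0.0005,0,-24,0]])

```text
time: 11.05
tcp_pos: [0.5196, -0.2138, 0.1732]
tool_rot: [0.369, -0.603, 0.603, -0.369]
ft_force: [0.5, -0.8, -0.9]
opening: 0.0137
```

Run:
```python
from h import *
st();tomove([.5193,-.2134,.172],Rz(60))
```

```text
t 11.05 tcp [ 0.5196 -0.2138  0.1732] yawz -27.05 tilt y [ 4.e-04 -0.e+00 -1.e+00] q [-0.393  0.329  1.832  0.     0.98   0.079] F [ 0.53 -0.76 -0.86] M [-0.023 -0.007  0.034] op 0.0137
shift [-0.0002  0.0012 -0.0004]
rotvec deg [-3.000e-02 -8.705e+01  1.000e-02]
```

>>> apply_moves(motion=[[10,0,0,0,0,-8,0],[10,0,0,0,0,-16,0],[10,0,0,0,0,-24,0],[10,0,0,0,0,-32,0],[10,0,0,0,0,-40,0],[10,0,0,0,0,-48,0],[10,0,0,0,0,-56,0],[10,0,0,0,0,-64,0],[10,0,0,0,0,-72,0],[10,0,0,0,0,-80,0],[10,0,0,0,0,-87,0],[10,0,0,0,0,-87,0]])

```text
time: 12.25
tcp_pos: [0.5195, -0.2139, 0.1732]
tool_rot: [0.683, -0.183, 0.183, -0.683]
ft_force: [-0.4, -0.8, -2.5]
opening: 0.0135
```

>>> apply_moves(motion=[[10,0,0,0,0,-8,0],[10,0,0,0,0,-16,0],[10,0,0,0,0,-24,0],[10,0,0,0,0,-32,0],[10,0,0,0,0,-40,0],[10,0,0,0,0,-48,0],[10,0,0,0,0,-56,0],[10,0,0,0,0,-64,0],[10,0,0,0,0,-72,0],[10,0,0,0,0,-80,0],[10,0,0,0,0,-86,0],[10,0,0,0,0,-86,0]])

```text
time: 13.45
tcp_pos: [0.5194, -0.2139, 0.1732]
tool_rot: [0.625, 0.331, -0.331, -0.625]
ft_force: [0.7, 0.2, -2.1]
opening: 0.0139
```

Run:
```python
from h import *
st();tomove([.5192,-.2134,.156],Rz(146))
```

```text
t 13.45 tcp [ 0.5194 -0.2139  0.1732] yawz 145.88 tilt y [ 2.e-04 -2.e-04 -1.e+00] q [-0.393  0.329  1.832 -0.     0.98  -2.939] F [ 0.71  0.22 -2.08] M [ 0.063 -0.151 -0.035] op 0.0139
shift [0.0003 0.0172 0.0004]
rotvec deg [ 0.02 -0.12 -0.  ]
```

>>> apply_moves(motion=[[10,0.0003,0.004,0.0004,0,0,0],[10,0.0003,0.008,0.0004,0,0,0],[10,0.0003,0.011,0.0004,0,0,0],[10,0.0003,0.014,0.0004,0,0,0],[10,0.0003,0.0175,0.0004,0,0,0],[10,0.0003,0.0175,0.0004,0,0,0]])

```text
time: 14.05
tcp_pos: [0.5189, -0.2136, 0.155]
tool_rot: [0.625, 0.331, -0.331, -0.625]
ft_force: [-1.3, -3.2, -3.8]
opening: 0.0136
```

Run:
```python
from h import *
st();tomove([.5192,-.2134,.156],Rz(146))
```

```text
t 14.05 tcp [ 0.5189 -0.2136  0.155 ] yawz 145.87 tilt y [-5.e-04 -4.e-04 -1.e+00] q [-3.930e-01  3.520e-01  1.847e+00 -1.000e-03  9.430e-01 -2.938e+00] F [-1.29 -3.2  -3.81] M [-0.917  0.2   -0.063] op 0.0136
shift [ 0.0003 -0.001  -0.0001]
rotvec deg [-0.01 -0.13 -0.04]
```

>>> apply_moves(motion=[[10,-0.0003,0.001,-0.0002,0,0,0],[10,-0.0003,0.002,-0.0002,0,0,0],[10,-0.0003,0.0025,-0.0002,0,0,0],[10,-0.0003,0.0025,-0.0002,0,0,0]])

```text
time: 14.45
tcp_pos: [0.519, -0.2139, 0.1531]
tool_rot: [0.625, 0.331, -0.331, -0.625]
ft_force: [-2.5, -2.4, 4.7]
opening: 0.0138
```

Run:
```python
from h import *
st();tomove([.5192,-.2138,.153],Rz(130))
```

```text
t 14.45 tcp [ 0.519  -0.2139  0.1531] yawz 145.86 tilt y [-4.e-04 -3.e-04 -1.e+00] q [-3.930e-01  3.540e-01  1.848e+00 -1.000e-03  9.390e-01 -2.939e+00] F [-2.5  -2.42  4.73] M [-0.224  0.463  0.041] op 0.0138
shift [ 0.0002  0.0001 -0.0001]
rotvec deg [-0.   15.86 -0.03]
```

>>> apply_moves(motion=[[10,0,0.0005,0,0,4,0],[10,0,0.0008,0,0,8,0],[10,0,0.0011,0,0,12,0],[10,0,0.0014,0,0,16,0],[10,0,0.0017,0,0,20,0],[10,0,0.0017,0,0,20,0]])

```text
time: 15.05
tcp_pos: [0.519, -0.2136, 0.1518]
tool_rot: [-0.673, -0.217, 0.217, 0.673]
ft_force: [-2.3, -0.0, 3.0]
opening: 0.0138
```

Run:
```python
from h import *
st();tomove([.5192,-.2138,.1516],Rz(110))
```

```text
t 15.05 tcp [ 0.519  -0.2136  0.1518] yawz 125.8 tilt y [-3.e-04  2.e-04 -1.e+00] q [-0.393  0.356  1.85   0.     0.936 -2.589] F [-2.35 -0.04  3.03] M [0.074 0.405 0.031] op 0.0138
shift [ 0.0001  0.0002 -0.0003]
rotvec deg [-2.00e-02  1.58e+01 -1.00e-02]
```

>>> apply_moves(motion=[[10,0,0.0006,0,0,5,0],[10,0,0.001,0,0,10,0],[10,0,0.0013,0,0,15,0],[10,0,0.0017,0,0,20,0],[10,0,0.002,0,0,25,0],[10,0,0.0023,0,0,30,0],[10,0,0.0023,0,0,30,0]])

```text
time: 15.75
tcp_pos: [0.5192, -0.2133, 0.1498]
tool_rot: [-0.706, -0.036, 0.036, 0.706]
ft_force: [-1.8, 0.0, 3.4]
opening: 0.0137
```

Run:
```python
from h import *
st();tomove([.5192,-.2138,.1516],Rz(90))
```

```text
t 15.75 tcp [ 0.5192 -0.2133  0.1498] yawz 95.82 tilt y [ 3.e-04  6.e-04 -1.e+00] q [-3.930e-01  3.590e-01  1.851e+00  1.000e-03  9.320e-01 -2.066e+00] F [-1.85  0.01  3.41] M [0.177 0.144 0.   ] op 0.0137
shift [-0.0001 -0.0018 -0.0005]
rotvec deg [-0.04  5.82  0.02]
```

>>> apply_moves(motion=[[10,0,0.0006,0,0,5,0],[10,0,0.001,0,0,10,0],[10,0,0.0013,0,0,15,0],[10,0,0.0017,0,0,20,0],[10,0,0.002,0,0,25,0],[10,0,0.002,0,0,25,0]])

```text
time: 16.35
tcp_pos: [0.5195, -0.213, 0.1481]
tool_rot: [-0.697, 0.117, -0.118, 0.698]
ft_force: [-2.1, 0.9, 4.7]
opening: 0.0143
```

Run:
```python
from h import *
st()
```

```text
t 16.35 tcp [ 0.5195 -0.213   0.1481] yawz 70.9 tilt y [ 8.e-04  1.e-03 -1.e+00] q [-3.920e-01  3.610e-01  1.852e+00  1.000e-03  9.280e-01 -1.631e+00] F [-2.08  0.93  4.66] M [ 0.186  0.248 -0.018] op 0.0143
```

>>> apply_moves(motion=[[10,0,0.0004,0,0,4,0],[10,0,0.0007,0,0,8,0],[10,0,0.0009,0,0,12,0],[10,0,0.0009,0,0,12,0]])

```text
time: 16.75
tcp_pos: [0.5199, -0.213, 0.1478]
tool_rot: [-0.681, 0.188, -0.189, 0.682]
ft_force: [-2.4, 0.1, 6.5]
opening: 0.0136
```

Run:
```python
from h import *
st()
```

```text
t 16.75 tcp [ 0.5199 -0.213   0.1478] yawz 59.02 tilt y [ 1.7e-03  7.0e-04 -1.0e+00] q [-0.392  0.361  1.852  0.002  0.927 -1.423] F [-2.45  0.07  6.51] M [-0.01   0.445 -0.095] op 0.0136
```

>>> apply_moves(motion=[[10,0,0.0003,0,0,4,0],[10,0,0.0003,0,0,8,0],[10,0,0.0003,0,0,10,0],[10,0,0.0003,0,0,10,0]])

```text
time: 17.15
tcp_pos: [0.5201, -0.2129, 0.1478]
tool_rot: [-0.662, 0.246, -0.247, 0.663]
ft_force: [-1.3, 1.0, 5.7]
opening: 0.0141
```

Run:
```python
from h import *
st()
```

```text
t 17.15 tcp [ 0.5201 -0.2129  0.1478] yawz 49.2 tilt y [ 1.9e-03  8.0e-04 -1.0e+00] q [-0.392  0.361  1.852  0.002  0.926 -1.252] F [-1.3   0.95  5.66] M [ 0.104  0.472 -0.053] op 0.0141
```

>>> apply_moves(motion=[[10,0,0.0002,0,0,3,0],[10,0,0.0002,0,0,6,0],[10,0,0.0002,0,0,8,0],[10,0,0.0002,0,0,8,0]])

```text
time: 17.55
tcp_pos: [0.5199, -0.2132, 0.1478]
tool_rot: [-0.644, 0.29, -0.291, 0.645]
ft_force: [-4.1, -3.0, 5.7]
opening: 0.0138
```

Run:
```python
from h import *
st()
```

```text
t 17.55 tcp [ 0.5199 -0.2132  0.1478] yawz 41.41 tilt y [ 1.5e-03  1.0e-04 -1.0e+00] q [-3.920e-01  3.610e-01  1.852e+00  1.000e-03  9.260e-01 -1.115e+00] F [-4.11 -2.98  5.7 ] M [-0.483  0.767  0.121] op 0.0138
```

>>> apply_moves(motion=[[10,0,0.0001,0,0,2,0],[10,0,0.0001,0,0,4,0],[10,0,0.0001,0,0,6,0],[10,0,0.0001,0,0,6,0]])

```text
time: 17.95
tcp_pos: [0.5199, -0.2135, 0.1479]
tool_rot: [-0.629, 0.322, -0.324, 0.629]
ft_force: [-3.3, -2.6, 4.2]
opening: 0.0143
```

Run:
```python
from h import *
st()
```

```text
t 17.95 tcp [ 0.5199 -0.2135  0.1479] yawz 35.63 tilt y [ 1.6e-03 -6.0e-04 -1.0e+00] q [-0.392  0.361  1.852  0.     0.926 -1.014] F [-3.32 -2.55  4.21] M [-0.35   0.454  0.831] op 0.0143
```

>>> apply_moves(motion=[[10,0,0,0,0,1.5,0],[10,0,0,0,0,3,0],[10,0,0,0,0,3,0]])

```text
time: 18.25
tcp_pos: [0.52, -0.2136, 0.1479]
tool_rot: [-0.62, 0.339, -0.34, 0.62]
ft_force: [-1.9, -2.0, 3.0]
opening: 0.0152
```

Run:
```python
from h import *
st()
```

```text
t 18.25 tcp [ 0.52   -0.2136  0.1479] yawz 32.64 tilt y [ 1.8e-03 -9.0e-04 -1.0e+00] q [-0.392  0.361  1.852 -0.     0.926 -0.962] F [-1.87 -2.02  2.97] M [-0.408  0.315  0.966] op 0.0152
```

It's snug: torque is 0.97 N m and the jaws have begun to ride on the bar. I'll unload the twist, open and withdraw.

>>> apply_moves(motion=[[10,0,0,0,0,-2,0],[10,0,0,0,0,-4,0],[50,0,0,0,0,-4,0],[50,0,0,0,0,-4,0],[50,0,0,0,0,-4,0],[50,0,0,0,0,-4,0],[50,0,0,0,0,-4,0],[50,0,-0.03,0,0,-4,0],[50,0,-0.07,0,0,-4,0],[50,0,-0.11,0,0,-4,0],[50,0.05,-0.11,0,0,-4,0],[50,0.08,-0.11,0,0,-4,0],[50,0.08,-0.11,0,0,-4,0],[50,0.08,-0.11,0,0,-4,0]])

```text
time: 19.65
tcp_pos: [0.5626, -0.2808, 0.2574]
tool_rot: [-0.632, 0.318, -0.318, 0.632]
ft_force: [-0.5, 0.8, -0.6]
opening: 0.0459
```

Run:
```python
from h import *
st()
w=optics.get_image("wrist");u,v=proj(w,[.5195,-.2135,.13]);print(u,v);cv2.imwrite("pics/w9.png",cv2.convertScaleAbs(w["color"],alpha=2))
s=optics.get_image("side");u,v=proj(s,[.519,-.2135,.12]);u=int(u);v=int(v);cv2.imwrite("pics/s9.png",cv2.resize(s["color"][v-60:v+60,u-70:u+70],None,fx=5,fy=5,interpolation=cv2.INTER_CUBIC))
cv2.imwrite("pics/t9.png",optics.get_image("top")["color"])
```

```text
t 19.65 tcp [ 0.5626 -0.2808  0.2574] yawz 36.58 tilt y [ 7.e-04 -0.e+00 -1.e+00] q [-0.465  0.343  1.607  0.     1.191 -1.104] F [-0.53  0.8  -0.65] M [-0.02  -0.133 -0.068] op 0.0459
288.9035485145722 121.46203445503357
```

View pics/s9.png

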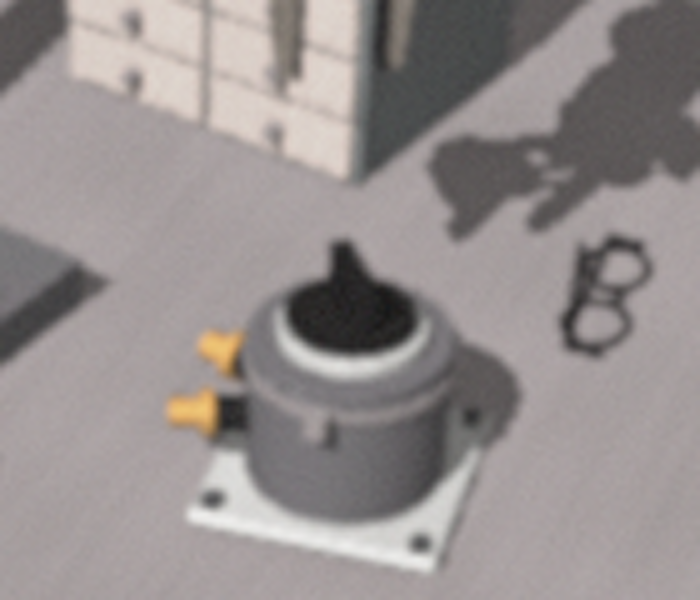

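View pics/w9.png

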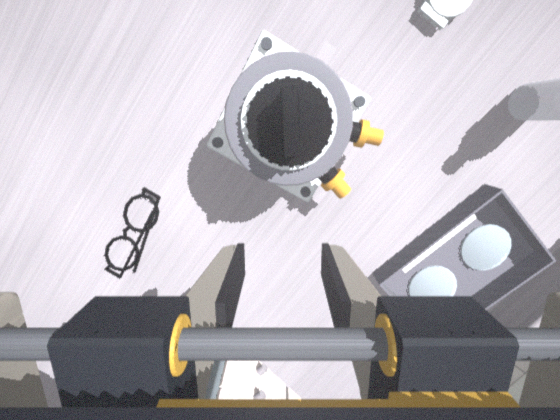

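View pics/t9.png

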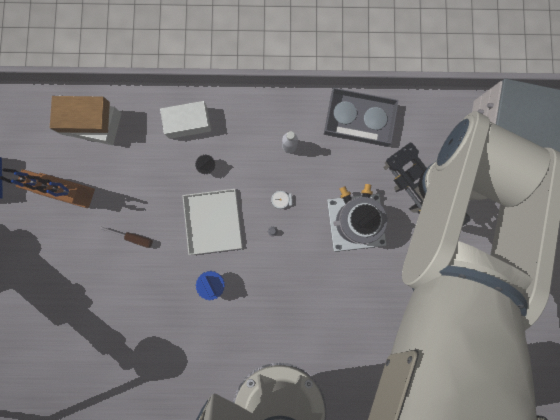

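The lid sits flat and centred on the collar at wrist (289,121), the tray is empty and the other things haven't moved. Handing in.

Run:
```python
from h import *
st();print(ticket.close_job())
```

```text
t 19.8 tcp [ 0.5623 -0.2799  0.2577] yawz 36.66 tilt y [ 8.e-04 -2.e-04 -1.e+00] q [-0.464  0.341  1.608  0.     1.191 -1.104] F [-0.56 -0.38 -0.47] M [-0.054 -0.081 -0.007] op 0.0458
the job is handed in; nothing more can be done
None
```

The strainer lid is screwed home and snug in the filter pot, and I handed the job in at about 20 s with the gripper clear and touching nothing.

- **First start:** I lowered the lid into an entry seen in the wrist picture. It bound after 28° of clockwise turning, with the bar still 27 mm above the mouth. The resisting torque reached 0.44 N m, above the 0.15 N m needed to tell. I took it as crossed, backed off, lifted it clear and turned it about half round.
- **Second start:** It dropped into the other entry and ran freely down the thread. It came snug about 110° after dropping in.
- **Snug and home:** The flange stopped going down with the bar about 22.8 mm above the mouth by arm position, against the 23 mm given. The torque then rose to 0.97 N m and the jaws began to ride on the bar, so I stopped there, eased off the twist and let go.
- **Last pictures:** The lid sits flat and centred on the collar and the tray is empty. The other things look unmoved in the top picture, except the spectacle frame. The arm hides it there, but it looks unmoved in the side view.

No check disagreed. After letting go I didn't measure the lid's height again; I only looked at the pictures.

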